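Seat the model tanker's tank barrel in the V-block and hold it pressed

ROBOT

A 6-joint arm with a two-finger parallel gripper is mounted at the origin on the work surface. World frame = base frame: x ahead of the robot, y to its left, z up, the work surface at z = 0. Lengths are in mm, angles in degrees, forces in N, time in s.
With the tool pointing down it reaches from about 425 to 950 mm from the base axis. Payload 3.5 kg.
Tool frame: the origin (TCP) lies at the very end of the fingers, on their centre line; the grasp point (between the pads) lies 19 mm behind it; z points along the fingers, y is the line along which they close (so a half turn about z gives the same grasp; the last joint's range is limited). The gripper opens to 85 mm and grips with 20 to 120 N. Pads are 22 mm wide; open, the fingers measure 114 mm over their backs; the gripper's body (76 mm by 85 mm) begins 54 mm behind the grasp point. The pads swing forward as they close: fully open they stand 13 mm farther back than shut.
Start: joints at [58.384, 16.404, 90.338, -0, 73.258, -8.594], TCP at [263.939, 621.243, 231.325] pointing down, gripper open.
Joint ranges: [-158.93, 158.93], [-51.34, 127.21], [12.03, 142.37], [-87.48, 267.48], [13.55, 161.25], [-162.69, 162.69]. Speed limits (degrees/s): [159.86, 159.86, 180, 180, 180, 180].

INTERFACE

Orientations are given as [roll, pitch, yaw] about the fixed x, y, z axes, in that order (R = Rz(yaw) Ry(pitch) Rx(roll)).
In Python, from cell import * gives the robot as it stands.
- The arm moves only by the shell command python3 -m jog 'ROWS' [OPENING] [FORCE]. ROWS is JSON, a list of rows, each a list of 2 entries, a list of its own where there are three numbers: the shift along the tool's x, y, z each as a share of 25 cm, from -1 to 1, then the turn about the tool's z as a share of 90 degrees, from -1 to 1. In form: [[[x, y, z], roll], ...]. A call has 1 to 12 rows; each row is the pose to reach, as a shift and turn from the pose commanded when the call began, along the tool's axes at that moment; what a row does not reach only later rows make up. A row lasts 1/10 s, in which the tool goes at most 50 mm and 8.59 degrees, less where a joint would pass 70% of its speed; a pose out of reach is approached as far as the arm can. A call with a number of a shift or a turn outside -1 to 1 is refused whole. A call with a gripper value outside its range is refused whole. OPENING is the opening, from 0 (shut) to 1 (fully open), set as the call begins (- or left out, the last holds). The fingers move at their own pace and stop on an object; FORCE is the grip in N (left out, the last holds). Time passes only in rows, so rows that repeat a pose let the fingers close. It gives the time, the measured TCP pose, the force, the opening and the grip force at its end, in the units of the state.
- state(): the state, without advancing time (a new reading comes with each control period).
- capture(name): name is "scene" or "top" or "wrist"; returns a dict with "img" (480x640x3 uint8, blue, green, red), "depth" (480x640 float32, mm along the optical axis (not along the pixel's ray), 0 where there is no reading), "camera_matrix" (3x3 intrinsics, pixels), "world_to_cam" (4x4, takes a point from world to camera coordinates). Camera axes: x right, y down, z forward; pixel columns grow to the right and rows downward; lengths in mm; the calibration is good to about 2 mm. The wrist camera is an equidistant fisheye: a pixel r from the principal point sees the ray r / f radians off the axis. A picture is of the moment at which its call begins.
- finish_job(): hands the job in; it is judged then, once.
The state is a dict: "time_s": time; "joint_pos": joint angles; "qd": joint speeds; "joint_efforts": joint torques, N m; "eef_pos": TCP position; "tcp_rot": TCP orientation; "ft_force": force on the tool from outside, world axes, zero at the start; "torque": the same for the moment, N m; "grip_width": opening from 0.0 (shut) to 1.0 (fully open); "finger_force": force on a finger pad.
Only numpy, scipy, OpenCV 4.12 (cv2) and the standard library are available. Lean on these libraries where they do the work, as an engineer would, in place of code of your own. Each camera call takes 0.05 s, during which the arm holds its last target. There are 200 camera calls.

TASK

Take the silver tank barrel with the blue end off its cork rest and lay it lengthwise in the groove of the aluminium V-block jig, blue end close up against the red stop. Keep it pressed down firmly (roughly 10 to 20 N, so as not to dent it) onto both flanks of the V, squarely along its whole length, and finish while still holding it pressed with the fingers, without letting go. Leave the white barrel and everything else on the bench where it is.

Things in the scene. Friction and masses are not known exactly. Their poses are not given: they have to be found in the camera images.
- barrel: The silver tank barrel to seat: a loose cylinder 48 mm in diameter, 150 mm long, 0.16 to 0.28 kg, with a blue band 24 mm wide at one end. Origin at its centre, on its axis; its x axis runs along the barrel towards the blue end. It starts lying level on a cork rest, its axis 28 mm above the bench.
- barrel_rest: The fixed cork rest under the silver barrel: base 150 x 56 mm, 4 mm thick. Only near its ends (45 to 65 mm from the middle) low ledges beside the barrel rise to 12 mm above the bench; the middle is free for the fingers. Origin at bench height under its middle, x along the barrel.
- barrel_end (a point): Centre of the blue end face of the silver barrel, 75 mm from its centre.
- barrel_tail (a point): Centre of the other end face of the silver barrel, 75 mm from its centre.
- jig: The V-block jig, fixed to the bench (place and yaw vary): plywood plate 172 x 86 mm, 8 mm thick, with two aluminium V-blocks in line, each 36 mm long, 72 mm wide, tops 44 mm above the bench, and a 68 mm gap between them where the fingers have room. Origin at bench height under the middle of the groove; x along the groove towards the red stop, y across it, z up.
- groove (a point): Where the centre of the barrel is when seated against the stop: 54 mm above the jig's origin (the barrel's top is then at 78 mm). The 90 degree groove has its bottom edge 20 mm above the bench and is 24 mm deep.
- stop (a point): On the face of the red stop (50 mm wide, its top 60 mm above the bench), 75 mm from the jig's origin along its x, 54 mm above the bench.
- flank_left: The flank of the V on the jig's +y side (both blocks), rigid; its frame coincides with the jig's.
- flank_right: The flank of the V on the jig's -y side (both blocks), rigid; its frame coincides with the jig's.
- spare: Bystander: a white barrel of the same size with a green end, on a cork rest of its own. Origin at its centre.
- tyre_a: Bystander: loose black model tyre lying flat, 56 mm across, 24 mm tall. Origin under its centre.
- tyre_b: Bystander: another such tyre.
- cab: Bystander: loose red model truck cab, about 50 x 62 x 64 mm. Origin under its centre.
- driver: Bystander: small screwdriver lying on the bench, 160 mm long.
- oil: Bystander: small bottle, 36 mm across, 85 mm tall. Origin under its centre.
- brick: Bystander: yellow plastic brick, 32 x 64 x 20 mm. Origin under its centre.

How it is judged (in metres and radians):
On the way, in this order (a step that is already met when the one before it is completed fails the run):
1. the silver barrel is lifted clear of its rest (height (world z) of barrel above 0.07 m and contact force between the fingers and barrel above 1 N), for 0.1 s.
2. the silver barrel lies in the groove, blue end close to the stop (z of barrel_end in the frame of jig between 0.0509 and 0.0569 m and y of barrel_end in the frame of jig between -0.003 and 0.003 m and z of barrel_tail in the frame of jig between 0.0509 and 0.0569 m and y of barrel_tail in the frame of jig between -0.003 and 0.003 m and x of barrel_end in the frame of jig above 0.07 m), for 0.2 s.
At the end, for the whole second after the job is handed in: The silver barrel lies still in the V, both end centres within 3 mm of the seated axis, blue end face within 5 mm of the stop, pressed on each flank with over 3.5 N (its weight alone gives under 2 N), the fingers still holding or pressing it (all of step 2 and contact force between barrel and flank_left above 3.5 N and contact force between barrel and flank_right above 3.5 N and contact force between the fingers and barrel above 3 N and linear speed of barrel below 0.02 m/s); the arm keeps its last pose, push and grip.
It fails at once if the barrel was pressed so hard (over 60 N on a flank) that it dents (contact force between barrel and flank_left above 60 N or contact force between barrel and flank_right above 60 N).
It fails at once if the white barrel was moved more than 20 mm (distance of spare from where it was at the start of the episode above 0.02 m).
It fails at once if another thing on the bench was moved more than 20 mm (distance of any of tyre_a, tyre_b, cab, driver, oil, brick from where it was at the start of the episode above 0.02 m).
It also fails if it takes over 43 s, if anything falls off the work surface, if the arm or the gripper's body presses on something with over 40 N, if the wrist force passes 120 N, or if a joint passes its speed limit or range.

## Working session

There is one attempt and no reset: what is moved stays moved. The work goes in short steps, Python scripts to look and compute and a shell command to move; the robot and the scene stay as the last step left them, time stands still between calls to the robot, and variables do not carry over. Pictures are saved under pics/ and viewed, at most 10 in all, crops included, and the job is handed in when it is done.

```bash
mkdir -p pics; python3 - <<'E'
from cell import *
import cv2
s=state(); print(s)
import numpy as np
for n in("top","scene"):
    c=capture(n); cv2.imwrite(f"pics/{n}0.png",c["img"]); np.savez(f"{n}0.npz",**c); print(c["camera_matrix"],c["world_to_cam"])
E
```

```text
{'time_s': 0.0, 'joint_pos': array([ 5.83832315e+01,  1.64543074e+01,  9.04253040e+01,  1.08765312e-03,
        7.32589638e+01, -8.59550618e+00]), 'qd': array([-0.01373595,  0.015561  , -0.08443034, -0.00538423, -0.03946075,
        0.01425282]), 'joint_efforts': array([-1.43888552e-03, -4.05975473e+01, -2.92627877e+01, -1.83767484e-04,
        5.76975028e-03,  5.02339034e-06]), 'eef_pos': array([263.59597763, 620.66782573, 229.91351595]), 'tcp_rot': array([-1.79863137e+02, -2.17402296e-02,  1.56978397e+02]), 'ft_force': array([0.30748342, 0.35573138, 0.38163559]), 'torque': array([-0.00300291, -0.02328995, -0.01141375]), 'finger_force': 0.0, 'grip_width': 1.0007881175423436}
[[449.7554639    0.         319.71907494]
 [  0.         449.7554639  241.00815036]
 [  0.           0.           1.        ]] [[-3.51914549e-03 -9.99854476e-01  1.66925883e-02 -8.49788476e+00]
 [-9.85193893e-01  6.05305021e-04 -1.71442778e-01  5.69961014e+02]
 [ 1.71407725e-01 -1.70487681e-02 -9.85052654e-01  1.03116090e+03]
 [ 0.00000000e+00  0.00000000e+00  0.00000000e+00  1.00000000e+00]]
[[478.5059427    0.         314.7453258 ]
 [  0.         478.5059427  245.63300367]
 [  0.           0.           1.        ]] [[-5.28360878e-01  8.49019378e-01  9.37701140e-04  2.93445991e+02]
 [ 6.43943115e-01  4.01457337e-01 -6.51282789e-01 -3.29023084e+02]
 [-5.53328155e-01 -3.43508520e-01 -7.58834534e-01  1.39099736e+03]
 [ 0.00000000e+00  0.00000000e+00  0.00000000e+00  1.00000000e+00]]
```

View pics/top0.png

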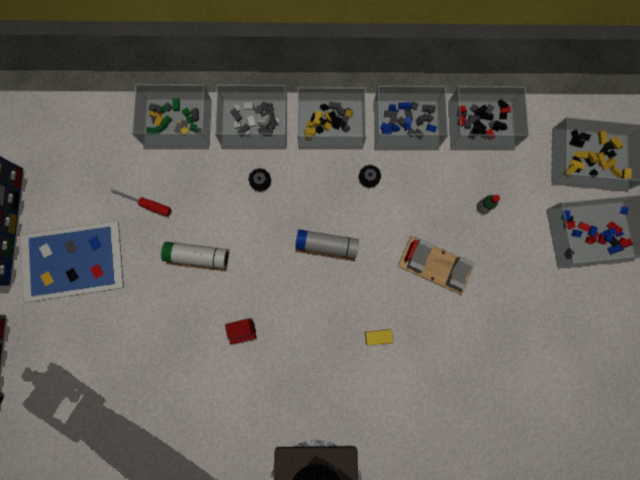

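The top view shows the silver barrel with its blue end at about (300,241) and tail at (357,249). The jig is centred near (436,265), with its red stop at (412,250). Next I'll measure both from depth.

```bash
cat > h.py <<'E'
import numpy as np, cv2
def cloud(c):
    K=c["camera_matrix"];T=c["world_to_cam"];d=c["depth"]
    v,u=np.mgrid[:480,:640]
    P=np.stack([(u-K[0,2])/K[0,0]*d,(v-K[1,2])/K[1,1]*d,d],-1)
    return (P-T[:3,3])@T[:3,:3]
def rect(P,m):
    (c,s,a)=cv2.minAreaRect(P[m][:,:2].astype(np.float32)); b=cv2.boxPoints((c,s,a)); 
    return np.round(c,1),np.round(s,1),round(a,1)
E
python3 - <<'E'
from h import *
for n in("top","scene"):
    c=dict(np.load(n+"0.npz")); W=cloud(c); im=c["img"].astype(int); B,G,R=im[...,0],im[...,1],im[...,2]
    ok=c["depth"]>0
    if n=="top":
        v,u=np.mgrid[:480,:640]
        reg=lambda a,b,x,y:(u>a)&(u<b)&(v>x)&(v<y)&ok
        rb=reg(288,366,225,265); rj=reg(392,480,228,300)
        # world boxes
        bb=W[rb&(W[...,2]>15)]; bx=(bb.min(0)-15,bb.max(0)+15)
        jj=W[rj&(W[...,2]>5)]; jx=(jj.min(0)-15,jj.max(0)+15)
        print("bench z",np.median(W[reg(290,350,270,310)][:,2]))
    inb=lambda b:((W>b[0])&(W<b[1])).all(-1)&ok
    mb=inb(bx); mj=inb(jx); z=W[...,2]
    print(n,"barrel",rect(W,mb&(z>20)),"top z",np.percentile(z[mb],98))
    bl=mb&(B>R+40)&(z>20); print(" blue",W[bl].mean(0).round(1),bl.sum())
    print(" jig plate",rect(W,mj&(z>4)),"tops",rect(W,mj&(z>36)),"z98",np.percentile(z[mj],98))
    rd=mj&(R>B+60)&(R>G+60); print(" red",W[rd].mean(0).round(1),rd.sum(),rect(W,rd&(z>52)))
    rp=W[mb&(z>35)][:,:2]; q=rp-rp.mean(0); w,V=np.linalg.eigh(q.T@q); print(" axis",rp.mean(0),np.degrees(np.arctan2(V[1,1],V[0,1])))
E
```

```text
bench z 0.09724778453213535
top barrel (array([566.3, -26.5]), array([150.3,  47.7]), 80.7) top z 53.90367504970298
 blue [575.   35.7  48.4] 168
 jig plate (array([ 520.8, -301. ]), array([236.9, 195.4]), 89.8) tops (array([ 517.9, -296.3]), array([153.9,  73.1]), 65.3) z98 45.41745919305633
 red [ 549.1 -230.3   58.4] 69 (array([ 548.6, -230.5]), array([ 7.5, 49.3]), 65.3)
 axis [564.50042093 -26.10794231] 80.65561222252514
scene barrel (array([571.9, -29.4]), array([154.1,  48.9]), 82.3) top z 53.54342159767812
 blue [588.1  32.8  46.4] 211
 jig plate (array([ 523.7, -297.3]), array([194.4, 235.1]), 4.0) tops (array([ 521.1, -298.8]), array([159.4,  73.5]), 65.3) z98 51.077796956185296
 red [ 551.7 -232.2   60.8] 49 (array([ 551.8, -232.3]), array([11.6, 47.7]), 67.0)
 axis [576.50431008 -25.25049625] 81.4243456500608
```

View pics/scene0.png

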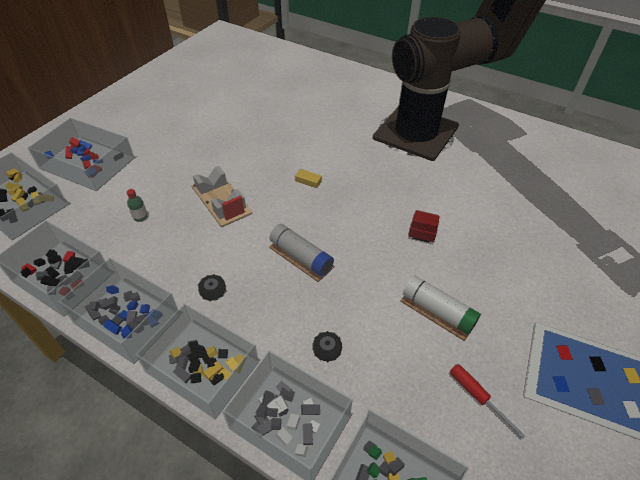

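Silver barrel: centre about (567,-27), axis at 81°. Jig: origin about (516,-302), axis at 65.3°. First I'll move above the barrel.

```bash
cat >> h.py <<'E'
def to(p,yaw):
    from cell import state
    from scipy.spatial.transform import Rotation as Ro
    s=state(); R=Ro.from_euler("xyz",s["tcp_rot"],degrees=True).as_matrix()
    d=R.T@(np.array(p)-s["eef_pos"]); t=(s["tcp_rot"][2]-yaw+90)%180-90
    print("at",s["eef_pos"].round(1),s["tcp_rot"].round(2),"shares",(d/250).round(3),"dist",np.linalg.norm(d).round(1),"turn",round(t/90,3))
    print("ft",s["ft_force"].round(1),"grip",round(s["grip_width"],3),round(s["finger_force"],1),"t",s["time_s"])
E
python3 -m jog '[[[-1,-0.9,0],0],[[-1,-0.9,0],0],[[-1,-0.9,0],0],[[-1,-0.9,0],0],[[-1,-0.9,0],0],[[-1,-0.9,0],0],[[-1,-0.9,0],0],[[-1,-0.9,0],0]]' 1
python3 -m jog '[[[-1,-0.9,0],0.85],[[-1,-0.9,0],0.85],[[-1,-0.9,0],0.85],[[-1,-0.9,0],0.85],[[-1,-0.9,0],0.85],[[-1,-0.9,0],0.85],[[-1,-0.9,0],0.85],[[-1,-0.9,0],0.85],[[-1,-0.9,0],0.85]]'
python3 -c "
from h import *; to([567,-27,180],81)"
```

```text
time_s: 0.9
eef_pos: [407.4, 313.0, 230.9]
tcp_rot: [-179.9, 0.0, 156.7]
ft_force: [0.1, 0.8, 0.0]
grip_width: 1.001
finger_force: 0.0
time_s: 1.8
eef_pos: [548.4, 11.0, 230.6]
tcp_rot: [-179.9, -0.0, 80.0]
ft_force: [-0.5, 0.8, 0.2]
grip_width: 1.0
finger_force: 0.0
at [548.4  11.  230.6] [-1.7993e+02 -3.0000e-02  8.0040e+01] shares [-0.137  0.1    0.202] dist 66.0 turn -0.011
ft [-0.5  0.8  0.2] grip 1.0 0.0 t 1.8
```

```bash
python3 -m jog '[[[-0.137,0.1,0.1],-0.011],[[-0.137,0.1,0.1],-0.011],[[-0.137,0.1,0.1],-0.011],[[-0.137,0.1,0.1],-0.011]]'
cat >> h.py <<'E'
def wcloud(c):
    K=c["camera_matrix"];T=c["world_to_cam"];d=c["depth"]
    v,u=np.mgrid[:480,:640]; x=(u-K[0,2])/K[0,0];y=(v-K[1,2])/K[1,1]
    r=np.hypot(x,y)+1e-9; k=np.tan(np.minimum(r,1.5))/r
    P=np.stack([x*k*d,y*k*d,d],-1)
    return (P-T[:3,3])@T[:3,:3]
E
python3 - <<'E'
from h import *; from cell import *
c=capture("wrist"); np.savez("w1.npz",**c); cv2.imwrite("pics/w1.png",c["img"])
W=wcloud(c);z=W[...,2];im=c["img"].astype(int);ok=c["depth"]>0
m=ok&(abs(W[...,0]-567)<70)&(abs(W[...,1]+27)<110)&(z<70)
print("bench",np.median(z[m&(z<3)]) if (m&(z<3)).any() else None)
print(rect(W,m&(z>20)),np.percentile(z[m],98))
q=W[m&(z>40)][:,:2];a=q-q.mean(0);w,V=np.linalg.eigh(a.T@a);print(q.mean(0),V[:,1],len(q))
b=m&(im[...,0]>im[...,2]+40)&(z>20);print("blue",rect(W,b))
to([567,-27,180],81)
E
```

```text
time_s: 2.2
eef_pos: [567.1, -25.4, 206.5]
tcp_rot: [-180.0, -0.0, 81.5]
ft_force: [0.2, 0.6, -0.4]
grip_width: 0.998
finger_force: 0.0
bench 0.16530311602460102
(array([569.5, -27.4]), array([152.1,  48.1]), 80.9) 52.42209222579768
[570.10720948 -22.05664983] [0.15929399 0.98723119] 8152
blue (array([579.8,  35.3]), array([23.7, 45.7]), 79.5)
at [567.2 -25.4 206.9] [ 1.7996e+02 -2.0000e-02  8.1530e+01] shares [-0.007  0.     0.108] dist 27.0 turn 0.006
ft [-0.4 -0.8  0.3] grip 1.001 0.0 t 2.25
```

View pics/w1.png

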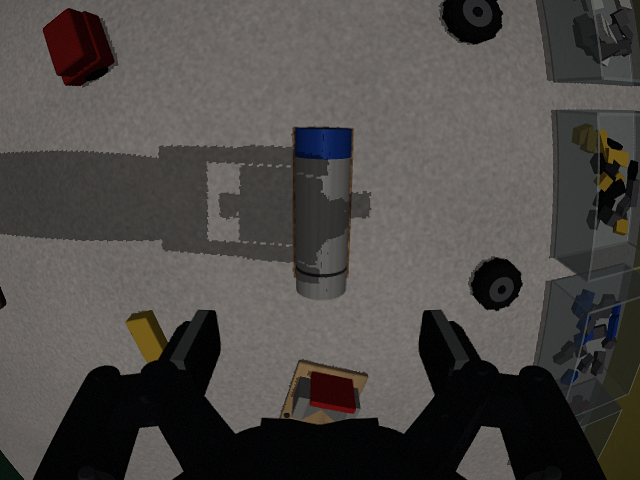

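The wrist view shows the barrel between the fingers, blue band at (323,143) and tail at (322,290). It's nearly square to the tool, so I'll descend to TCP z ≈ 7.

```bash
python3 -c "
from h import *; to([569.5,-27.4,7],80.8)"
python3 -m jog '[[[-0.006,0.01,0.3],0.008],[[-0.006,0.01,0.5],0.008],[[-0.006,0.01,0.65],0.008],[[-0.006,0.01,0.75],0.008],[[-0.006,0.01,0.799],0.008],[[-0.006,0.01,0.799],0.008],[[-0.006,0.01,0.799],0.008]]'
python3 -m jog '[[[0,0,0],0],[[0,0,0],0],[[0,0,0],0],[[0,0,0],0],[[0,0,0],0],[[0,0,0],0],[[0,0,0],0],[[0,0,0],0],[[0,0,0],0],[[0,0,0],0]]' 0 60
python3 -c "
from h import *; to([569.5,-27.4,7],80.8)"
```

```text
at [567.2 -25.4 206.9] [ 1.7996e+02 -2.0000e-02  8.1530e+01] shares [-0.007  0.01   0.8  ] dist 200.0 turn 0.008
ft [-0.4 -0.8  0.3] grip 1.001 0.0 t 2.25
time_s: 2.95
eef_pos: [571.3, -28.2, 9.0]
tcp_rot: [179.8, 0.0, 80.8]
ft_force: [0.4, -0.4, 0.3]
grip_width: 0.999
finger_force: 0.0
time_s: 3.95
eef_pos: [570.4, -28.4, 8.8]
tcp_rot: [179.9, 0.0, 80.8]
ft_force: [-3.4, -0.2, 7.5]
grip_width: 0.545
finger_force: 61.0
at [570.4 -28.4   8.8] [1.7988e+02 1.0000e-02 8.0750e+01] shares [ 0.003 -0.004  0.007] dist 2.3 turn -0.001
ft [-3.4 -0.2  7.5] grip 0.545 61.0 t 3.95
```

```bash

python3 -m jog '[[[0,0,-0.05],0],[[0,0,-0.15],0],[[0,0,-0.3],0],[[0,0,-0.45],0],[[0,0,-0.55],0],[[0,0,-0.6],0],[[0,0,-0.6],0],[[0,0,-0.6],0]]'
python3 - <<'E'
from h import *; from cell import *
to([515.6,-302.3,150],65.3)
c=capture("top");W=cloud(c);z=W[...,2];v,u=np.mgrid[:480,:640];cv2.imwrite("pics/t2.png",c["img"])
c=capture("wrist");cv2.imwrite("pics/w2.png",c["img"])
E
```

```text
time_s: 4.75
eef_pos: [568.4, -28.1, 155.2]
tcp_rot: [-179.9, -0.0, 80.7]
ft_force: [0.1, 0.0, -2.3]
grip_width: 0.545
finger_force: 62.1
at [568.4 -28.1 155.2] [-1.7987e+02 -1.0000e-02  8.0740e+01] shares [-1.117 -0.032  0.021] dist 279.3 turn 0.172
ft [ 0.1  0.  -2.3] grip 0.545 62.1 t 4.75
```

View pics/w2.png

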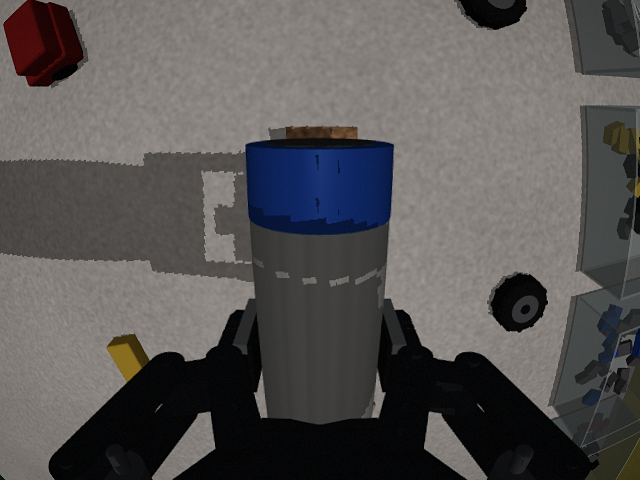

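The barrel is held, with its blue end ahead at (320,190). Next I'll stop beside the jig and measure both from the wrist.

```bash
python3 -c "
from h import *; to([409,-319,190],65.3)"
python3 -m jog '[[[-0.25,0.11,-0.1],0.172],[[-0.5,0.22,-0.14],0.172],[[-0.75,0.33,-0.14],0.172],[[-1,0.44,-0.14],0.172],[[-1,0.44,-0.14],0.172],[[-1,0.44,-0.14],0.172],[[-1,0.44,-0.14],0.172],[[-1,0.44,-0.14],0.172],[[-1,0.44,-0.14],0.172]]'
python3 - <<'E'
from h import *; from cell import *
to([409,-319,190],65.3)
c=capture("wrist"); np.savez("w3.npz",**c); cv2.imwrite("pics/w3.png",c["img"])
E
```

```text
at [567.9 -27.9 154.1] [-1.7975e+02 -2.0000e-02  8.0740e+01] shares [-1.251 -0.441 -0.142] dist 333.5 turn 0.172
ft [ 0.7 -0.9 -2.6] grip 0.546 62.1 t 4.85
time_s: 5.75
eef_pos: [637.1, -291.1, 189.8]
tcp_rot: [-179.8, -0.1, 65.3]
ft_force: [-0.1, 0.3, -2.2]
grip_width: 0.544
finger_force: 62.4
at [ 637.1 -291.1  189.8] [-1.7981e+02 -5.0000e-02  6.5320e+01] shares [-0.482 -0.783  0.001] dist 229.8 turn 0.0
ft [-0.1  0.3 -2.2] grip 0.544 62.4 t 5.75
```

View pics/w3.png

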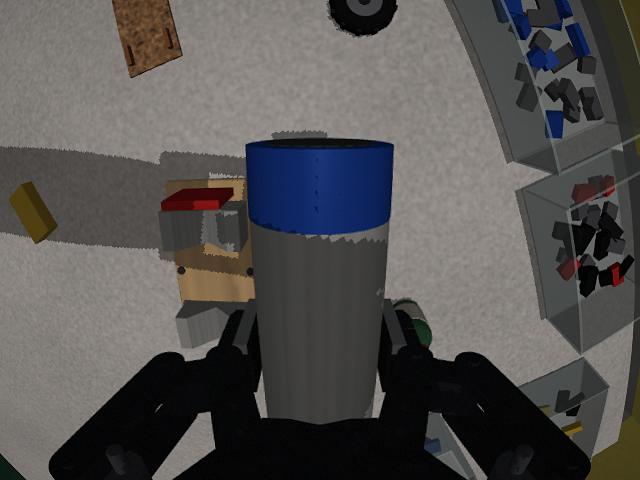

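I used the wrong sign on y, so the tool is on the jig's far side, still clear. From here the red stop shows at (198,198) and both blocks are visible, so I'll measure now.

```bash
python3 - <<'E'
from h import *
from scipy.optimize import least_squares
from scipy.spatial.transform import Rotation as Ro
c=dict(np.load("w3.npz")); W=wcloud(c); z=W[...,2]; im=c["img"].astype(int); ok=c["depth"]>0
B,G,R=im[...,0],im[...,1],im[...,2]
th=np.radians(65.3); ex=np.array([np.cos(th),np.sin(th)]); ey=np.array([-ex[1],ex[0]])
J=np.stack([(W[...,:2]-[515.6,-302.3])@ex,(W[...,:2]-[515.6,-302.3])@ey,z],-1)
reg=ok&(abs(J[...,0])<110)&(abs(J[...,1])<60)&(z<75)
print("bench",np.median(z[ok&(abs(z)<5)]))
red=reg&(R>B+40)&(R>G+40)&(z>15); t=red&(z>57); print("red top",t.sum(),J[t].min(0).round(1),J[t].max(0).round(1),rect(W,t))
f=red&(z<54)&(z>25); print("red face x",np.percentile(J[f][:,0],[10,50,90]).round(1) if f.any() else None)
# line fit of plate / block tops
g=reg&~red&(z>20)&(z<50)
tops=g&(z>42.0)&(z<46); print("tops",J[tops].min(0).round(1),J[tops].max(0).round(1),np.percentile(z[tops],50))
# flanks: points z 24..41, estimate y where flank lies: +y flank: z=20+|y-y0|
for lo,hi in((-60,-30),(30,65)):
    s=g&(J[...,0]>lo)&(J[...,0]<hi)&(z>25)&(z<41)
    q=J[s]; print(lo,len(q))
    for sg in(1,-1):
        h=q[(np.abs(q[:,2]-20-sg*q[:,1])<8)]
        if len(h)>10: print("  flank",sg,len(h),"y0",np.median(h[:,1]-sg*(h[:,2]-20)).round(2), "slope",np.polyfit(h[:,1],h[:,2],1).round(2))
# x extents blocks
print("block x",np.percentile(J[g&(z>30)][:,0],[1,99]).round(1))
np.save("J.npy",J)
# barrel in TCP frame
p=np.array([637.1,-291.1,189.8]); Rt=Ro.from_euler("xyz",[-179.81,-.05,65.32],degrees=True).as_matrix()
T=(W-p)@Rt
b=ok&(np.abs(T[...,1])<24)&(T[...,0]>20)&(T[...,0]<90)&(T[...,2]<0)&(T[...,2]>-60)
q=T[b][::5]
r=least_squares(lambda a:np.hypot(q[:,1]-a[0]-a[1]*q[:,0],q[:,2]-a[2]-a[3]*q[:,0])-24,[0,0,-20,0],loss="soft_l1")
print("barrel",len(q),"y0,z0",r.x[[0,2]].round(2),"slopes deg",np.degrees(r.x[[1,3]]).round(2),"x end",np.percentile(q[:,0],[0,99,100]).round(1),"rms",np.sqrt(np.mean(r.fun**2)).round(2))
E
```

```text
bench 0.14185861329469604
red top 593 [ 75.6 -27.6  57. ] [83.8 21.9 62. ] (array([ 551.6, -230.9]), array([ 8.1, 49.4]), 64.7)
red face x [80.9 83.2 83.6]
tops [-70.4 -39.3  42. ] [83.4 33.8 45.9] 43.92138352210327
-60 795
  flank 1 554 y0 -2.74 slope [ 0.76 24.7 ]
  flank -1 136 y0 -2.73 slope [-0.47 23.75]
30 1331
  flank 1 767 y0 -2.64 slope [ 0.98 22.83]
  flank -1 422 y0 -2.58 slope [-0.76 21.5 ]
block x [-68.4  70.7]
barrel 5064 y0,z0 [  0.17 -18.97] slopes deg [-0.07 -0.48] x end [20.  76.2 76.5] rms 2.3
```

```bash
python3 -c "
from h import *; to([516.8,-306.2,90],65.3)"
python3 -m jog '[[[-0.07,-0.13,0],0],[[-0.14,-0.26,0],0],[[-0.21,-0.39,0],0],[[-0.26,-0.43,0.1],0],[[-0.26,-0.43,0.25],0],[[-0.26,-0.43,0.4],0],[[-0.26,-0.43,0.4],0],[[-0.26,-0.43,0.4],0],[[-0.26,-0.43,0.4],0]]'
python3 -c "
from h import *; to([516.8,-306.2,40],65.35)"
```

```text
at [ 637.3 -291.   190.3] [-1.7986e+02 -4.0000e-02  6.5350e+01] shares [-0.257 -0.412  0.402] dist 157.6 turn 0.001
ft [-0.7 -0.4 -2.3] grip 0.54 62.4 t 5.8
time_s: 6.7
eef_pos: [514.6, -307.4, 94.4]
tcp_rot: [179.7, 0.1, 65.3]
ft_force: [-0.9, -0.5, -1.9]
grip_width: 0.544
finger_force: 62.6
at [ 514.6 -307.4   94.4] [1.7974e+02 7.0000e-02 6.5330e+01] shares [0.008 0.005 0.218] dist 54.5 turn -0.0
ft [-0.9 -0.5 -1.9] grip 0.544 62.6 t 6.7
```

```bash
python3 -m jog '[[[0.006,0.01,0.05],0],[[0.006,0.01,0.12],0],[[0.006,0.01,0.17],0],[[0.006,0.01,0.19],0],[[0.006,0.01,0.19],0],[[0.006,0.01,0.19],0]]'
python3 - <<'E'
from h import *; from cell import *
to([516.8,-306.2,35],65.35)
c=capture("wrist"); np.savez("w4.npz",**c); cv2.imwrite("pics/w4.png",c["img"])
c=capture("scene"); np.savez("s4.npz",**c); cv2.imwrite("pics/s4.png",cv2.resize(c["img"][120:280,120:330],None,fx=3.6,fy=3.6))
E
```

```text
time_s: 7.3
eef_pos: [516.2, -306.8, 44.5]
tcp_rot: [179.9, 0.0, 65.3]
ft_force: [0.7, 0.1, -2.1]
grip_width: 0.546
finger_force: 62.7
at [ 516.2 -306.8   44.5] [1.7995e+02 2.0000e-02 6.5270e+01] shares [0.003 0.001 0.038] dist 9.6 turn -0.001
ft [ 0.7  0.1 -2.1] grip 0.546 62.7 t 7.3
```

View pics/w4.png

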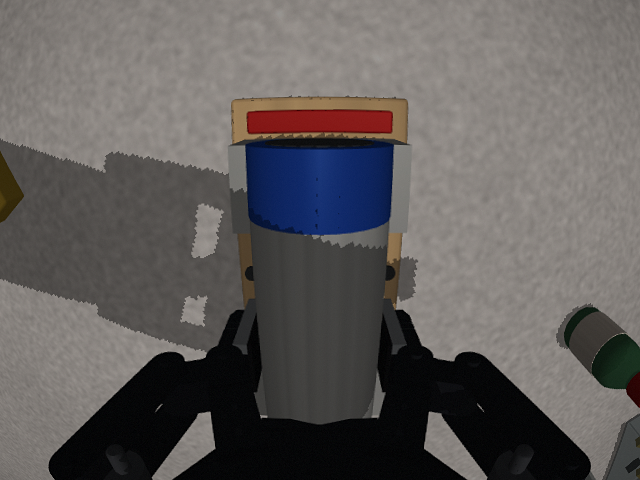

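View pics/s4.png

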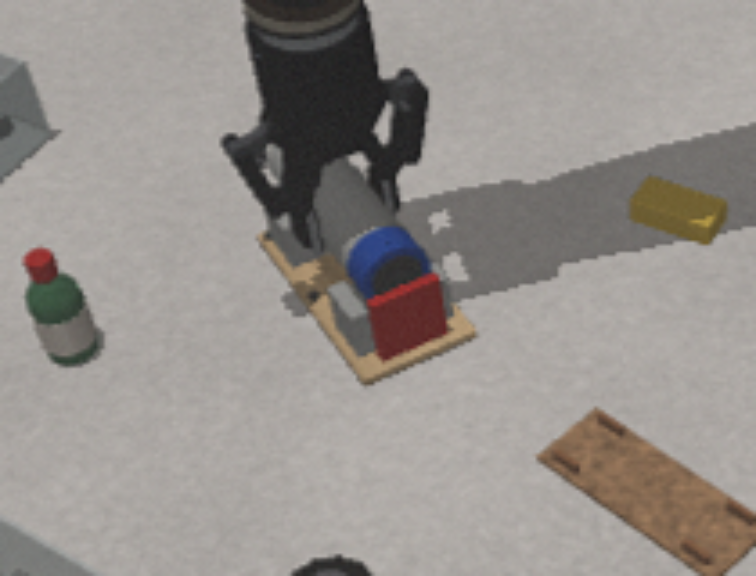

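Both views show the barrel centred over the groove: stop at columns 247–392, barrel at 246–392. Next I'll measure the gap to the stop.

```bash
python3 - <<'E'
from h import *
from scipy.spatial.transform import Rotation as Ro
c=dict(np.load("w4.npz")); W=wcloud(c); im=c["img"].astype(int); ok=c["depth"]>0
B,G,R=im[...,0],im[...,1],im[...,2]
T=(W-[516.2,-306.8,44.5])@Ro.from_euler("xyz",[179.95,.02,65.27],degrees=True).as_matrix()
red=ok&(R>B+40)&(R>G+40)&(T[...,0]<110)&(W[...,2]>55)&(W[...,2]<65)
q=T[red]; print("red",np.percentile(q,[1,50,99],axis=0).round(1))
bl=ok&(B>R+40)&(T[...,0]<100); print("blue",np.percentile(T[bl],[1,50,99],axis=0).round(1))
E
python3 -m jog '[[[0,0.001,0.015],0],[[0,0.001,0.02],0],[[0,0.001,0.025],0],[[0,0.001,0.03],0],[[0,0.001,0.03],0],[[0,0.001,0.03],0]]'
python3 -c "
from h import *; to([516.8,-306.2,35],65.35)"
```

```text
red [[ 79.2 -24.1 -17.2]
 [ 83.    0.  -15.7]
 [ 86.8  24.3 -14.1]]
blue [[ 52.2 -22.1 -44.6]
 [ 64.7   0.  -41.5]
 [ 76.   22.3 -26.5]]
time_s: 8.0
eef_pos: [516.0, -306.5, 36.5]
tcp_rot: [-180.0, -0.0, 65.3]
ft_force: [0.0, 0.3, -1.7]
grip_width: 0.545
finger_force: 62.7
at [ 516.  -306.5   36.5] [-180.     -0.     65.27] shares [0.002 0.002 0.006] dist 1.7 turn -0.001
ft [ 0.   0.3 -1.7] grip 0.545 62.7 t 8.0
```

The gap is about 2.8 mm. I'll close it by about 1 mm and press down in small steps while watching the force.

```bash
python3 -m jog '[[[0.005,0,0.004],0],[[0.005,0,0.008],0],[[0.005,0,0.008],0],[[0.005,0,0.008],0]]'
python3 -c "
from h import *; to([516.8,-306.2,35],65.35)"
```

```text
time_s: 8.4
eef_pos: [517.0, -305.5, 34.9]
tcp_rot: [179.9, 0.0, 65.3]
ft_force: [0.7, -0.0, -0.2]
grip_width: 0.547
finger_force: 63.2
at [ 517.  -305.5   34.9] [1.7994e+02 1.0000e-02 6.5280e+01] shares [-0.003  0.    -0.   ] dist 0.7 turn -0.001
ft [ 0.7 -0.  -0.2] grip 0.547 63.2 t 8.4
```

```bash
python3 -m jog '[[[0,0,0.003],0],[[0,0,0.003],0],[[0,0,0.003],0],[[0,0,0.003],0]]'|sed -n '2p;4p'
python3 -m jog '[[[0,0,0.003],0],[[0,0,0.003],0],[[0,0,0.003],0],[[0,0,0.003],0]]'|sed -n '2p;4p'
```

```text
eef_pos: [517.1, -305.6, 34.7]
ft_force: [-0.1, 1.8, 5.3]
eef_pos: [517.1, -305.7, 34.7]
ft_force: [-1.9, 2.8, 8.6]
```

```bash
python3 -m jog '[[[0,0,0.003],0],[[0,0,0.003],0],[[0,0,0.003],0],[[0,0,0.003],0],[[0,0,0.003],0],[[0,0,0.003],0]]'
python3 - <<'E'
from h import *; from cell import *
from scipy.optimize import least_squares
from scipy.spatial.transform import Rotation as Ro
for k in range(4):
    s=state(); c=capture("wrist"); print(s["ft_force"].round(1),s["torque"].round(2))
cv2.imwrite("pics/w5.png",c["img"]); W=wcloud(c); im=c["img"].astype(int); ok=c["depth"]>0
B,G,R=im[...,0],im[...,1],im[...,2]
T=(W-s["eef_pos"])@Ro.from_euler("xyz",s["tcp_rot"],degrees=True).as_matrix()
red=ok&(R>B+40)&(R>G+40)&(T[...,0]<110)&(W[...,2]>55)&(W[...,2]<65)
print("red",np.percentile(T[red],[1,50,99],axis=0).round(1))
bl=ok&(B>R+40)&(T[...,0]<100); print("blue",np.percentile(T[bl],[1,50,99],axis=0).round(1))
# top-line height along barrel
for x in range(25,80,10):
    m=ok&(abs(T[...,0]-x)<3)&(abs(T[...,1])<5)&(W[...,2]<85)&(W[...,2]>60); print(x,m.sum(),np.median(W[m][:,2]).round(2) if m.any() else "")
c=capture("scene"); cv2.imwrite("pics/s5.png",cv2.resize(c["img"][140:240,160:280],None,fx=6,fy=6,interpolation=cv2.INTER_CUBIC))
E
```

```text
time_s: 9.8
eef_pos: [517.1, -305.7, 34.6]
tcp_rot: [180.0, 0.0, 65.3]
ft_force: [-3.4, 4.5, 13.0]
grip_width: 0.543
finger_force: 64.4
[-3.4  4.5 13. ] [0.59 0.47 0.23]
[-2.2  3.9 12.1] [0.56 0.46 0.25]
[-3.1  4.2 12.1] [0.6  0.47 0.27]
[-3.6  3.6 13. ] [0.65 0.44 0.25]
red [[ 77.7 -24.4 -27.1]
 [ 81.6  -0.3 -25.5]
 [ 85.4  24.  -23.9]]
blue [[ 52.2 -22.2 -44.6]
 [ 64.7   0.  -41.5]
 [ 75.9  22.2 -26.2]]
25 519 77.81
35 591 77.83
45 669 77.86
55 723 78.16
65 796 78.17
75 751 77.85
```

View pics/s5.png

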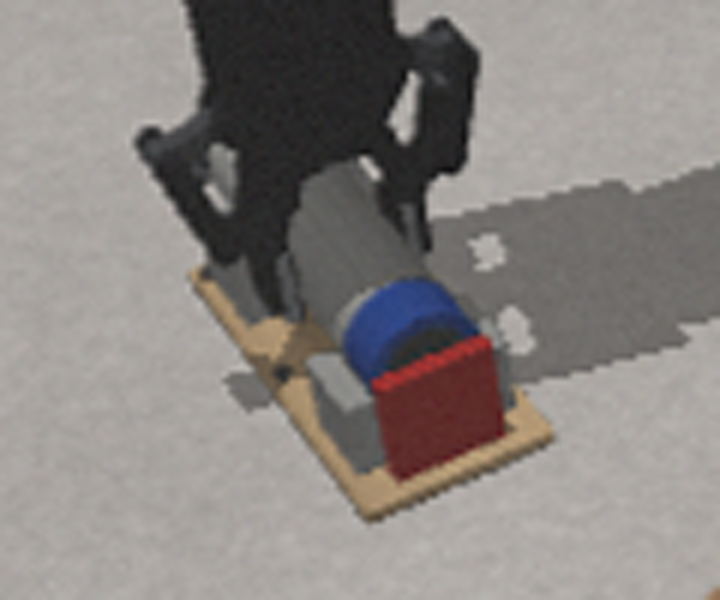

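The barrel is seated: its top is at 78 mm along the length and the gap is about 1.5 mm. I'll trim the sideways load (about 5 N) so both flanks press evenly.

```bash
python3 -m jog '[[[0.001,-0.003,0.001],0],[[0.001,-0.003,0.001],0],[[0.001,-0.003,0.001],0],[[0.001,-0.003,0.001],0],[[0.001,-0.003,0.001],0],[[0.001,-0.003,0.001],0]]'
python3 - <<'E'
from cell import *
import numpy as np
ex=np.array([.418,.9085]);ey=np.array([-.9085,.418])
for k in range(4):
    capture("wrist"); s=state(); f=s["ft_force"]; print(round(f[:2]@ex,1),round(f[:2]@ey,1),f[2].round(1),s["torque"].round(2))
E
```

```text
time_s: 10.65
eef_pos: [517.1, -305.7, 34.6]
tcp_rot: [179.9, 0.0, 65.3]
ft_force: [-2.4, 3.0, 11.3]
grip_width: 0.543
finger_force: 64.2
1.4 2.6 12.1 [0.45 0.31 0.29]
1.6 2.8 11.3 [0.4  0.27 0.27]
2.0 3.8 11.0 [0.49 0.27 0.28]
2.6 1.9 10.0 [0.47 0.37 0.3 ]
```

```bash
python3 -m jog '[[[0.001,-0.004,0.003],0],[[0.001,-0.004,0.003],0],[[0.001,-0.004,0.003],0],[[0.001,-0.004,0.003],0],[[0.001,-0.004,0.003],0],[[0.001,-0.004,0.003],0]]'
python3 - <<'E'
from cell import *
import numpy as np
ex=np.array([.418,.9085]);ey=np.array([-.9085,.418])
F=[]
for k in range(16):
    capture("wrist"); s=state(); f=s["ft_force"]; F.append([f[:2]@ex,f[:2]@ey,f[2],s["finger_force"]])
F=np.array(F); print(F[::5].round(1),F.mean(0).round(1),s["eef_pos"])
E
```

```text
time_s: 11.45
eef_pos: [517.1, -305.7, 34.6]
tcp_rot: [179.7, 0.1, 65.3]
ft_force: [-0.8, 2.0, 12.7]
grip_width: 0.545
finger_force: 64.4
[[ 1.6  1.1 12.9 64.4]
 [ 1.6  1.5 12.4 64.4]
 [ 2.   1.8 12.7 64.4]
 [ 1.9  1.1 12.2 64.4]] [ 1.8  1.5 12.4 64.4] [ 517.16417583 -305.68342019   34.67039894]
```

Steady press of about 14.5 N including the barrel's weight, nearly balanced on both flanks, with the grip holding. Handing in.

```bash
python3 -c "
from cell import *
print(finish_job())"
```

```text
the job is handed in; nothing more can be done
None
```

The silver barrel lies in the V-groove with its blue end about 1.5 mm from the red stop, and I handed in with the fingers still gripping it and pressing it down at about 14.5 N, spread almost evenly over both flanks; the hand-in returned no verdict.

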